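# Set the jig's sprung back stop and bring the tube up to it

## Robot

A 6-joint arm with a two-finger parallel gripper is mounted at the origin on the work surface. World frame = base frame: x ahead of the robot, y to its left, z up, the work surface at z = 0. Lengths are in m, angles in rad, forces in N, time in s.
With the tool pointing down it reaches from about 0.25 to 0.775 m from the base axis. Payload 8.9 kg.
Tool frame: the origin (TCP) lies midway between the tips of the shut fingers; the grasp point (between the pads) lies 19 mm behind it; z points along the fingers, y is the direction in which the jaws open and shut (so a half turn about z gives the same grasp; the last joint's range is limited). The gripper opens to 85 mm and grips with 20 to 120 N. Pads are 22 mm wide; open, the fingers measure 114 mm over their backs; the gripper's body (76 mm by 85 mm) begins 54 mm behind the grasp point. The pads swing forward as they close: fully open they stand 13 mm farther back than shut.
Start: joints at [1.09, 0.291, -0.153, 1.127, 0, 1.431], TCP at [0.176, 0.495, 0.231] pointing down, gripper open.
Joint ranges: [-2.52, 2.52], [-0.91, 1.74], [-1.3, 1.37], [-1.96, 2.02], [-1.52, 1.47], [-3.14, 3.14]. Speed limits (rad/s): [2.22, 2.22, 2.79, 3.14, 3.14, 3.14].

## Interface

Orientations are given as a unit quaternion [x, y, z, w].
In Python, from workcell import sensors, camera, ctrl gives the robot as it stands.
- The arm moves only by the tool carry_out, never from a script. Its argument "rows" is a list that holds one entry, the list of rows, each a list of 6 numbers: the shift along the tool's x, y, z in m, then the turn, a rotation vector about the tool's x, y, z in degrees. A call has 1 to 12 rows; each row shifts and turns the commanded pose from where the row before left it, along the tool's axes as they then stand; what a row does not reach is not made up. A row lasts 1/10 s, in which the tool goes at most 50 mm and 8.59 degrees, less where a joint would pass 70% of its speed; a pose out of reach is approached as far as the arm can. A call with a gripper value outside its range is refused whole. "hand" is the opening in per cent of the stroke, from 0 (shut) to 100 (fully open), set as the call begins (left out, the last holds). The fingers move at their own pace and stop on an object; the grip force is fixed at half the most. Time passes only in rows, so rows that do not move let the fingers close. It gives the time, the measured TCP pose, the force and the opening at its end, in the units of the state.
- sensors.observe(): the state, without advancing time (a new reading comes with each control period).
- camera(name): name is "scene" or "top" or "wrist"; returns a dict with "img" (420x560x3 uint8, blue, green, red), "fx", "fy", "cx", "cy" (pixels), "distortion" ([k1, k2, p1, p2, k3] as OpenCV has them; the pictures are not rectified), "origin" and "attitude" of the camera in the world. Camera axes: x right, y down, z forward; pixel columns grow to the right and rows downward; lengths in m; the calibration is good to about 2 mm. A picture is of the moment at which its call begins. There is no depth.
- ctrl.close_job(): hands the job in, once; it reports no verdict.
The state is a dict: "time_s": time; "joints": joint angles; "qd": joint speeds; "joint_torque": joint torques, N m; "ee_pos": TCP position; "orientation": TCP orientation; "contact_force": force on the tool from outside, world axes, zero at the start; "wrist_torque": the same for the moment, N m; "width": finger opening in m.
Only numpy, scipy, OpenCV 4.12 (cv2) and the standard library are available. Lean on these libraries where they do the work, as an engineer would, in place of code of your own. Each camera call takes 0.05 s, during which the arm holds its last target.

## Task

Set up the welding jig by pushing only, with nothing pinched or lifted: first push the sprung back-stop slide, by itself, all the way to the end of its travel and let it go, so that it springs back part of the way and is caught at mid position by its stop pin. Only then push the piece of rectangular tube that stands between the guide bars along the jig until it is flush against the caught back stop, and leave the other things lying about undisturbed.

Things in the scene. Friction and masses are not known exactly. Their poses are not given: they have to be found in the camera images.
- jig: Welding jig fixed to the bench: dark steel plate, 12 mm thick, x -170 to +220 mm, y +-90 mm. Origin on its underside (bench level), z up; +x is the push direction of back stop and tube, roughly away from the robot. Two guide bars along x (10 mm high on the plate, 10 mm wide, inner faces at y = +-23 mm, x = -160 to +35 mm) form the tube's channel; beyond lies the back-stop slide.
- backstop_face (a point): Centre of the front (-x) face of the back stop: upright aluminium plate 60 mm wide, 10 mm thick, from 14 to 62 mm above the bench, on a sliding bar. Point 38 mm above the bench, on the jig's centre line, at jig x = 40 mm plus the slide's travel; axes as the jig's. A fingertip pushes this face along jig +x.
- backstop (a joint): Slide travel along jig +x, m: 0 = sprung out (start), 0.060 = end of travel, solid stop. Spring pushes back with 4 N at 0, 6.5 N at 0.030, 9 N at 0.060, plus damping 35 N per m/s. Once past 0.030 the stop pin drops behind a step; let go, the slide returns in about 0.3 s and is caught at 0.030 (mid). From there it can still be pushed to 0.060 and returns to 0.030.
- stop_pin (a joint): Drop of the sprung vertical stop pin in m: 0 = raised, riding on the slide's bar (as at the start); about 0.0087 = dropped, where it blocks the slide's return at mid position. It drops by itself and needs no touching.
- stop_pin_top (a point): Top of the stop pin's black round knob (20 mm across), at jig x = 125 mm; 76 mm above the bench raised, 68 mm dropped. The pin sits in a grey bridge over the slide (jig x = 115 to 135 mm, y = +-38 mm, top 54 mm above the bench).
- tube: The work: stub of bare steel rectangular tube standing on end on the jig's plate between the guide bars, 3 mm play each side. 60 mm along its x (jig x), 40 mm along y, 45 mm high, wall 3 mm, 0.13 to 0.25 kg. Origin at the centre of its underside, 12 mm above the bench. At the start its front is 70 to 100 mm short of the back stop; flush, its origin is 30 mm before the stop's face.
- nut: Bystander: large steel hex nut, 27 mm across, 12 mm high, lying on the jig's base plate beside a guide bar.
- round_stub: Bystander: dark steel round-bar stub, 22 mm diameter, 30 mm high, standing on the base plate beside the slide.
- steel_block: Bystander: dark steel block 50 x 30 x 30 mm on the base plate beside the slide.
- hammer: Bystander: hammer lying on the bench.
- wire_brush: Bystander: hand brush lying on the bench.
- wrench: Bystander: wrench lying on the bench.
- spray_can: Bystander: grey can with a paper band, 60 mm diameter, 150 mm high, standing on the bench.
- angle_piece: Bystander: piece of steel angle, 90 mm long, 40 mm high and wide, on the bench.

How it is judged:
By the outcome, as a careful person would: the job done as asked, in the order asked, and still so for the second after the job is handed in, with the robot touching nothing.
It also fails if it takes over 50 s, if anything falls off the work surface, if the arm or the gripper's body presses on something with over 40 N, if the wrist force passes 120 N, or if a joint passes its speed limit or range.

## Working session

There is one attempt and no reset: what is moved stays moved. The work goes in short steps, Python scripts to look and compute and a tool call to move; the robot and the scene stay as the last step left them, time stands still between calls to the robot, and variables do not carry over. Pictures are saved under pics/ and viewed, and the job is handed in when it is done.

Besides the shell and the picture viewer there is one more tool, called after "Call:" in YAML: its name, and indented under it one key for each argument. carry_out: Moves the arm, as the interface text tells. Its arguments: {"type":"object","properties":{"rows":{"type":"array"},"hand":{"type":"number"}},"required":["rows"]}

```bash
ls; mkdir -p pics; python3 - <<'E'
from workcell import sensors, camera, ctrl
import cv2
print(sensors.observe())
for n in ["scene","top","wrist"]:
    c=camera(n); cv2.imwrite(f"pics/{n}0.png",c["img"])
    print(n,{k:v for k,v in c.items() if k!="img"})
E
```

```text
pics
{'time_s': 0.0, 'joints': array([ 1.08967423e+00,  2.91258931e-01, -1.54084025e-01,  1.12671841e+00,
       -3.97425326e-05,  1.43150148e+00]), 'qd': array([-0.00185949, -0.00088785,  0.00124179, -0.00106516,  0.00020549,
       -0.00030806]), 'joint_torque': array([ 8.29644214e-04, -5.37135780e+01,  3.31370723e+01,  1.58453314e-02,
       -1.11476986e-04,  2.61358662e-05]), 'ee_pos': array([0.17579267, 0.49424353, 0.23075919]), 'orientation': array([ 1.70082688e-01,  9.85429591e-01, -6.08394147e-04, -1.74157976e-04]), 'contact_force': array([-0.22625063,  0.19605107,  0.42274217]), 'wrist_torque': array([0.0115631 , 0.05870187, 0.02778924]), 'width': 0.08528315679495732}
scene {'fx': 452.5085965133766, 'fy': 452.5085965133766, 'cx': 279.79159665474464, 'cy': 206.73599722871495, 'distortion': array([-0.0993405,  0.       ,  0.       ,  0.       ,  0.       ]), 'origin': array([0.95966989, 0.71723856, 1.00419256]), 'attitude': array([ 0.26763513,  0.89253002, -0.34998775, -0.09628172])}
top {'fx': 413.31336222707057, 'fy': 413.31336222707057, 'cx': 280.8457824102576, 'cy': 198.61627451847895, 'distortion': array([-0.0054584,  0.       ,  0.       ,  0.       ,  0.       ]), 'origin': array([0.26647969, 0.00614411, 1.36510261]), 'attitude': array([ 0.7148611 , -0.69436901,  0.05370037, -0.0627818 ])}
wrist {'fx': 331.29741776922106, 'fy': 331.29741776922106, 'cx': 282.4160063972013, 'cy': 216.02054392553666, 'distortion': array([-0.06301305,  0.        ,  0.        ,  0.        ,  0.        ]), 'origin': array([0.11136251, 0.51685309, 0.3720512 ]), 'attitude': array([0.80931032, 0.57137749, 0.07785658, 0.111727  ])}
```

View pics/scene0.png

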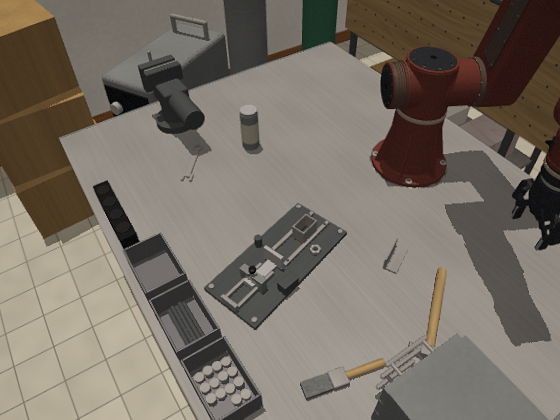

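View pics/top0.png

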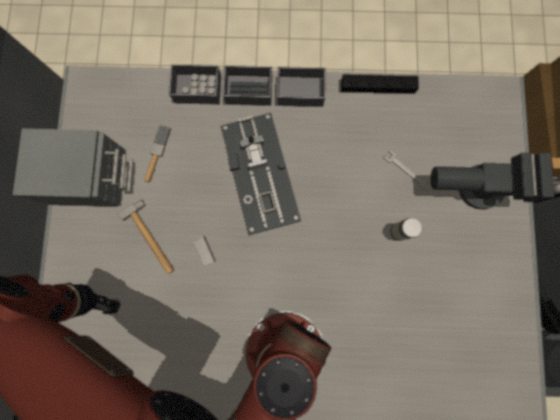

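View pics/wrist0.png

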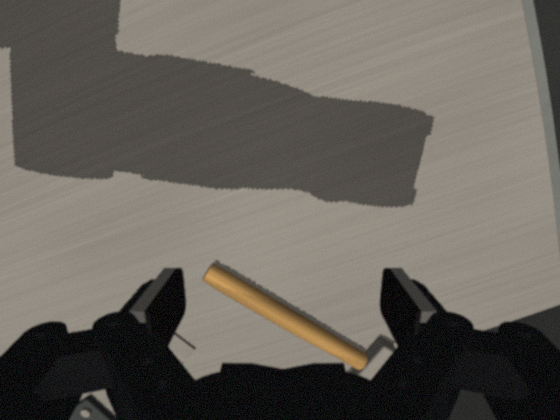

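The top view shows the jig at about (260,173), with the tube at (266,201) and the back-stop slide at (255,152). I'll zoom in on it.

```bash
cat > h.py <<'E'
import numpy as np, cv2
from scipy.spatial.transform import Rotation as R
def K(c): return np.array([[c["fx"],0,c["cx"]],[0,c["fy"],c["cy"]],[0,0,1]])
def plane(c,uv,z):
    p=cv2.undistortPoints(np.array(uv,float).reshape(-1,1,2),K(c),c["distortion"]).reshape(-1,2)
    d=R.from_quat(c["attitude"]).apply(np.c_[p,np.ones(len(p))])
    o=c["origin"]; return o+d*((z-o[2])/d[:,2])[:,None]
def proj(c,P):
    q=R.from_quat(c["attitude"]).inv().apply(np.atleast_2d(P)-c["origin"])
    return cv2.projectPoints(q,np.zeros(3),np.zeros(3),K(c),c["distortion"])[0].reshape(-1,2)
E
python3 - <<'E'
import cv2
a=cv2.imread("pics/top0.png")[100:245,205:320]
cv2.imwrite("pics/topz.png",cv2.resize(a,None,fx=4.1,fy=4.1,interpolation=cv2.INTER_CUBIC))
a=cv2.imread("pics/scene0.png")[190:335,190:360]
cv2.imwrite("pics/scz.png",cv2.resize(a,None,fx=4,fy=4,interpolation=cv2.INTER_CUBIC))
im=cv2.imread("pics/top0.png"); g=cv2.cvtColor(im,cv2.COLOR_BGR2GRAY)
import numpy as np
from h import *
m=(g<85).astype('uint8'); m[:105]=0;m[240:]=0;m[:,:200]=0;m[:,310:]=0
m=cv2.morphologyEx(m,cv2.MORPH_CLOSE,np.ones((9,9)))
cs=cv2.findContours(m,0,2)[0]; c=max(cs,key=cv2.contourArea)
r=cv2.minAreaRect(c);print(r); b=cv2.boxPoints(r);print(b)
from workcell import camera
C=camera("top");P=plane(C,b,0.012);print(P)
print([np.linalg.norm(P[i]-P[i-1]) for i in range(4)])
E
```

```text
((258.83380126953125, 173.60171508789062), (111.66101837158203, 53.63582992553711), 74.47589111328125)
[[218.05157  126.985664]
 [269.73065  112.63038 ]
 [299.61603  220.21777 ]
 [247.93695  234.57306 ]]
[[ 0.73391173  0.249383    0.012     ]
 [ 0.79007898  0.07417734  0.012     ]
 [ 0.42115784 -0.03689491  0.012     ]
 [ 0.36905584  0.13112907  0.012     ]]
[np.float64(0.38354115390383764), np.float64(0.18398854511014012), np.float64(0.3852789308073032), np.float64(0.17591667747130713)]
```

```bash
echo
```

```text
(no output)
```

View pics/topz.png

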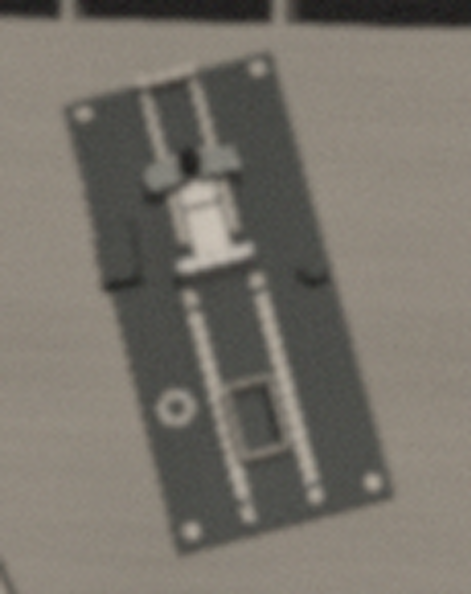

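View pics/scz.png

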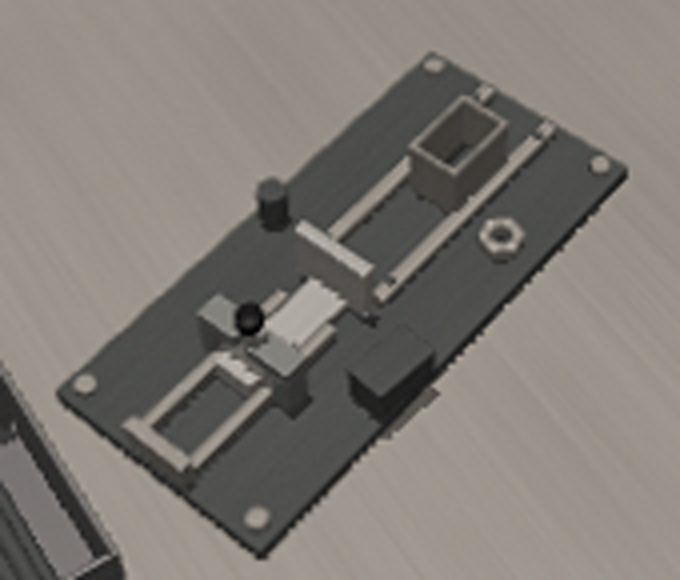

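The jig plate's four corners and the bright tube rim are clear in the zoom. I'll fit the jig pose from the corners.

```bash
cat >> h.py <<'E'
def fit(J,P):
    J=np.array(J,float);P=np.array(P)[:,:2];a=J-J.mean(0);b=P-P.mean(0)
    th=np.arctan2((a[:,0]*b[:,1]-a[:,1]*b[:,0]).sum(),(a*b).sum())
    r=np.array([[np.cos(th),-np.sin(th)],[np.sin(th),np.cos(th)]])
    o=P.mean(0)-r@J.mean(0); return o,th,(P-(J@r.T+o))
E
cat > a.py <<'E'
from h import *
from workcell import camera,sensors
corn=[(220,90),(220,-90),(-170,-90),(-170,90)]
J=np.array(corn)/1e3
for n,px,s,of in [("top",[(67,107),(271,52),(393,494),(180,553)],4.1,(205,100)),
  ("scene",[(262,557),(58,396),(432,52),(628,174)],4,(190,190))]:
    C=camera(n); uv=(np.array(px)+.5)/s-.5+np.array(of)
    P=plane(C,uv,0.012); o,th,r=fit(J,P); print(n,o,np.degrees(th),(r*1e3).round(1).tolist())
s=sensors.observe(); print(R.from_quat(s["orientation"]).as_matrix().round(3), s["ee_pos"])
E
python3 a.py
```

```text
top [0.55630737 0.09278475] 16.750428356959066 [[-2.3, -2.7], [-1.6, 0.8], [2.1, 2.7], [1.8, -0.8]]
scene [0.55909093 0.09727725] 16.87670952988261 [[-1.3, -1.3], [-2.2, 1.4], [-0.4, -1.0], [3.8, 0.9]]
[[-0.942  0.335 -0.   ]
 [ 0.335  0.942 -0.   ]
 [ 0.    -0.    -1.   ]] [0.17586954 0.49451196 0.23112346]
```

Call:
carry_out:
  rows:
    - [[0,0,0,0,0,-6.07],[0,0,0,0,0,-6.07],[0,0,0,0,0,-6.07],[0,0,0,0,0,-6.07],[0,0,0,0,0,-6.07],[0,0,0,0,0,-6.07]]
  hand: 0

```text
time_s: 0.9
ee_pos: [0.1759, 0.4946, 0.2312]
orientation: [-0.149, 0.989, -0.0, -0.0]
contact_force: [0.1, -0.4, -0.3]
width: 0.0007
```

Call:
carry_out:
  rows:
    - [[-0.0135,-0.035,-0.001,0,0,0],[-0.0135,-0.035,-0.001,0,0,0],[-0.0135,-0.035,-0.001,0,0,0],[-0.0135,-0.035,-0.001,0,0,0],[-0.0135,-0.035,-0.001,0,0,0],[-0.0135,-0.035,-0.001,0,0,0],[-0.0135,-0.035,-0.001,0,0,0]]

```text
time_s: 1.6
ee_pos: [0.3381, 0.2862, 0.2385]
orientation: [-0.146, 0.989, 0.0, 0.0]
contact_force: [0.2, 0.5, -0.7]
width: 0.0001
```

Call:
carry_out:
  rows:
    - [[-0.0135,-0.035,-0.001,0,0,0],[-0.0135,-0.035,-0.001,0,0,0],[-0.0135,-0.035,-0.001,0,0,0],[-0.0135,-0.035,-0.001,0,0,0],[-0.0135,-0.035,-0.001,0,0,0],[-0.0135,-0.035,-0.001,0,0,0],[-0.0135,-0.035,-0.001,0,0,0],[0,0,0,0,0,0],[0,0,0,0,0,0]]

```text
time_s: 2.5
ee_pos: [0.4989, 0.0798, 0.245]
orientation: [-0.146, 0.989, 0.0, -0.0]
contact_force: [-0.9, -0.7, -0.2]
width: 0.0001
```

```bash
python3 - <<'E'
from h import *
from workcell import sensors,camera
s=sensors.observe(); print(s["time_s"],s["ee_pos"],R.from_quat(s["orientation"]).as_matrix().round(4),s["contact_force"],s["width"],s["joints"])
C=camera("wrist"); cv2.imwrite("pics/w1.png",C["img"]); print(C["origin"],R.from_quat(C["attitude"]).as_matrix().round(3))
E
```

```text
2.5 [0.49885283 0.07979366 0.24499335] [[-9.576e-01 -2.880e-01 -7.000e-04]
 [-2.880e-01  9.576e-01  2.000e-04]
 [ 7.000e-04  4.000e-04 -1.000e+00]] [-0.86031064 -0.68484236 -0.19866471] 0.0001377573748502367 [ 1.36794920e-02  2.46166032e-01 -1.77483048e-01  1.14788714e+00
  1.92442492e-04 -2.78465398e-01]
[0.43338393 0.05966866 0.38628587] [[-0.288  0.922  0.258]
 [ 0.958  0.278  0.077]
 [-0.     0.269 -0.963]]
```

View pics/w1.png

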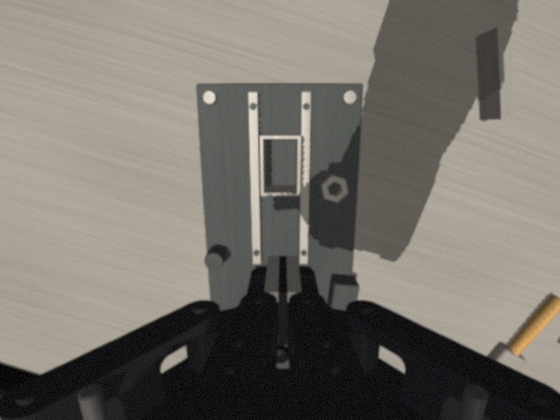

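Wrist view: near plate corners at (196,84) and (363,84), guide bars at columns ~253 and ~306, and the tube rim spanning (259,135) to (302,196). I'll zoom in and refine.

```bash
python3 - <<'E'
import cv2
a=cv2.imread("pics/w1.png")[70:280,185:375]
cv2.imwrite("pics/w1z.png",cv2.resize(a,None,fx=2.8,fy=2.8,interpolation=cv2.INTER_CUBIC))
E
```

```text
(no output)
```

View pics/w1z.png

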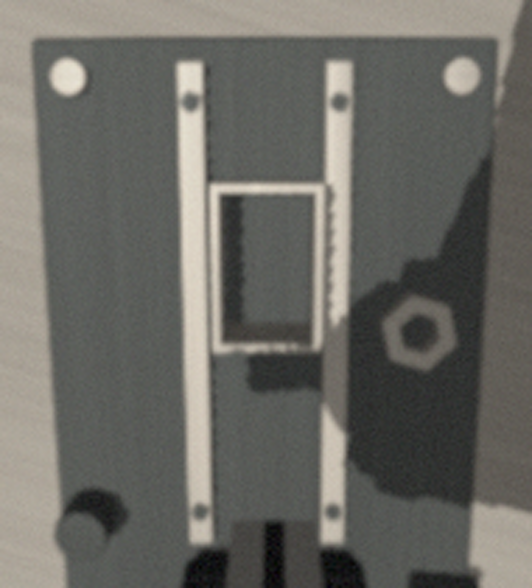

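```bash
python3 - <<'E'
from h import *
from workcell import camera,sensors
C=camera("wrist"); s=sensors.observe()
f=lambda px:(np.array(px,float)+.5)/2.8-.5+np.array((185,70))
px=[(34,39),(497,39)]; P=plane(C,f(px),0.012)
bx=[(177,62),(204,62),(326,62),(353,62),(189,544),(212,544),(320,544),(343,544)]
Q=plane(C,f(bx),0.022)
J=np.array([(-170,-90),(-170,90),(-160,-33),(-160,-23),(-160,23),(-160,33),(35,-33),(35,-23),(35,23),(35,33)])/1e3
o,th,r=fit(J,np.r_[P,Q]); print(o,np.degrees(th),(r*1e3).round(1).tolist())
T=plane(C,f([(209,183),(327,183),(324,352),(213,352)]),0.057)
c,t=np.cos(th),np.sin(th); M=np.array([[c,t],[-t,c]])
tj=(T[:,:2]-o)@M.T; print("tube corners jig mm",(tj*1e3).round(1).tolist())
print("tcp jig mm",(M@(s["ee_pos"][:2]-o)*1e3).round(1), s["ee_pos"], "toolx yaw",np.degrees(np.arctan2(*R.from_quat(s["orientation"]).as_matrix()[:2,0][::-1])))
E
```

```text
[0.55532513 0.09374243] 16.80253530043843 [[0.2, 1.8], [1.1, -1.3], [0.3, 0.3], [0.4, 0.4], [0.5, -0.2], [0.5, -0.1], [-0.8, -0.0], [-0.7, -0.2], [-0.8, -0.2], [-0.7, -0.4]]
tube corners jig mm [[-116.4, -19.2], [-116.4, 21.7], [-56.6, 21.5], [-56.6, -18.7]]
tcp jig mm [-58.4   4.2] [0.49818654 0.08088404 0.2451935 ] toolx yaw -163.14291077784821
```

Call:
carry_out:
  rows:
    - [[-0.0145,-0.001,0,0,0,0],[-0.0145,-0.001,0,0,0,0],[-0.0145,-0.001,0,0,0,0],[-0.0145,-0.001,0,0,0,0],[0,0,0.02,0,0,0],[0,0,0.025,0,0,0],[0,0,0.025,0,0,0],[0,0,0.025,0,0,0],[0,0,0.025,0,0,0],[0,0,0.025,0,0,0],[0,0,0,0,0,0]]

```text
time_s: 3.7
ee_pos: [0.5525, 0.0944, 0.0977]
orientation: [-0.147, 0.989, 0.0, -0.003]
contact_force: [-0.7, 0.0, 0.5]
width: -0.0003
```

```bash
cat > st.py <<'E'
from h import *
from workcell import camera,sensors
import sys
o=np.array([0.55532513,0.09374243]);th=np.radians(16.8025);c,t=np.cos(th),np.sin(th); M=np.array([[c,t],[-t,c]])
s=sensors.observe(); print(s["time_s"],"jig mm",(M@(s["ee_pos"][:2]-o)*1e3).round(1),s["ee_pos"][2].round(4),"Fjig",(M@s["contact_force"][:2]).round(1),s["contact_force"][2].round(1))
n=sys.argv[1]
for k in ["scene","wrist","top"]:
    cv2.imwrite(f"pics/{k}{n}.png",camera(k)["img"])
a=cv2.imread(f"pics/scene{n}.png")[190:335,190:360]
cv2.imwrite(f"pics/sz{n}.png",cv2.resize(a,None,fx=4,fy=4,interpolation=cv2.INTER_CUBIC))
E
python3 st.py 2
```

```text
3.7 jig mm [-2.6  1.4] 0.0977 Fjig [-0.7  0.2] 0.5
```

View pics/sz2.png

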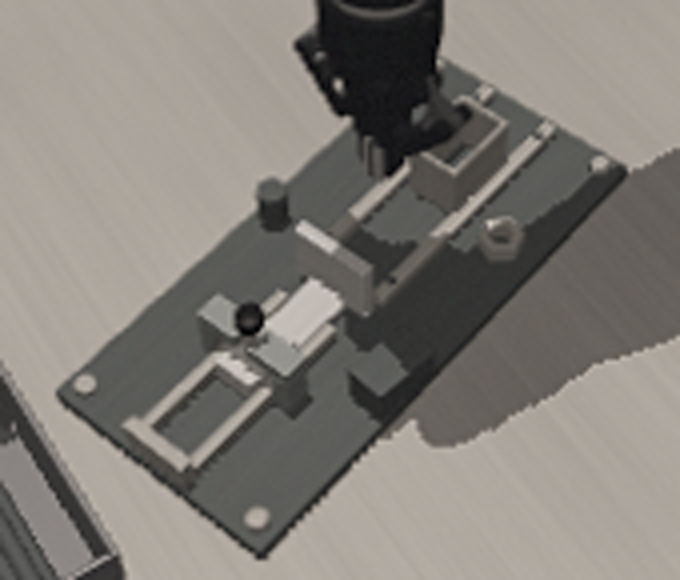

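View pics/wrist2.png

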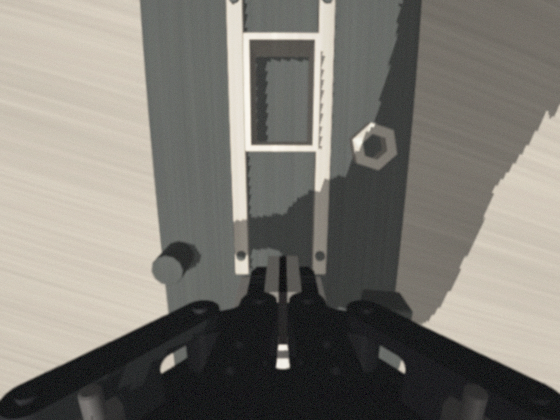

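The fingertips are clear between the tube and the back stop in both views: scene zoom ~(375,165), wrist ~(283,275). I'll descend.

Call:
carry_out:
  rows:
    - [[-0.001,-0.001,0.016,0,0,0],[-0.001,0,0.02,0,0,0],[0,0,0.02,0,0,0],[0,0,0.01,0,0,0],[0,0,0,0,0,0],[0,0,0,0,0,0]]

```text
time_s: 4.45
ee_pos: [0.5584, 0.0931, 0.0354]
orientation: [-0.146, 0.989, -0.0, 0.001]
contact_force: [0.9, -0.8, 0.3]
width: 0.0004
```

```bash
python3 st.py 3
```

```text
4.45 jig mm [ 2.8 -1.5] 0.0354 Fjig [ 0.6 -1. ] 0.3
```

View pics/sz3.png

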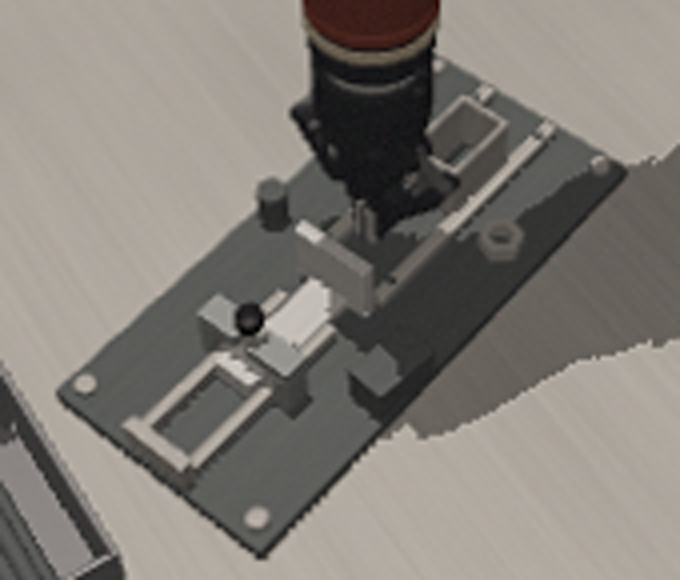

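Call:
carry_out:
  rows:
    - [[-0.005,0.001,0,0,0,0],[-0.005,0,0,0,0,0],[-0.005,0,0,0,0,0],[-0.005,0,0,0,0,0],[-0.005,0,0,0,0,0],[-0.005,0,0,0,0,0],[-0.005,0,0,0,0,0],[-0.005,0,0,0,0,0]]

```text
time_s: 5.4
ee_pos: [0.5939, 0.105, 0.0339]
orientation: [-0.146, 0.989, -0.0, -0.002]
contact_force: [-8.1, -3.6, 6.1]
width: -0.0004
```

```bash
python3 st.py 4
```

```text
5.4 jig mm [40.2 -0.3] 0.0339 Fjig [-8.8 -1.1] 6.1
```

View pics/sz4.png

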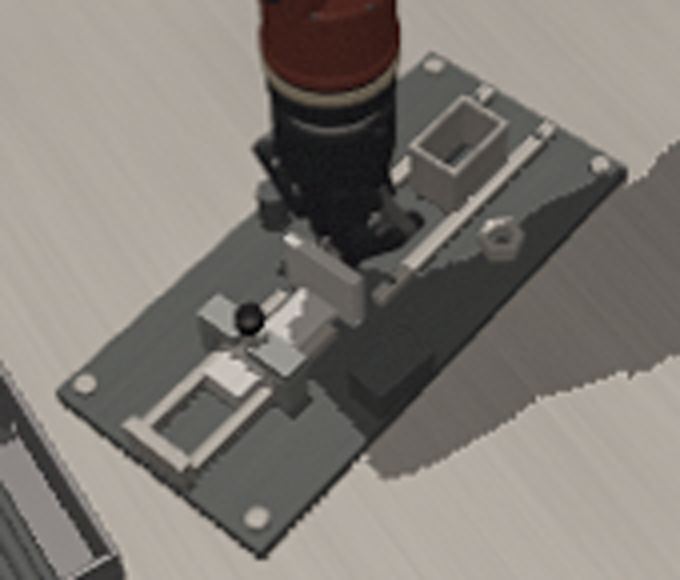

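The back stop has moved about 11 mm with the finger on its face, at a force of 9 N. I'll continue.

Call:
carry_out:
  rows:
    - [[-0.005,0,0,0,0,0],[-0.005,0,0,0,0,0],[-0.005,0,0,0,0,0],[-0.005,0,0,0,0,0],[-0.005,0,0,0,0,0],[-0.005,0,0,0,0,0],[-0.005,0,0,0,0,0],[-0.005,0,0,0,0,0],[-0.003,0,0,0,0,0],[0,0,0,0,0,0]]

```text
time_s: 6.55
ee_pos: [0.6353, 0.1176, 0.0339]
orientation: [-0.146, 0.989, -0.0, -0.002]
contact_force: [-7.7, -2.7, 3.5]
width: 0.0002
```

```bash
python3 st.py 5
```

```text
6.55 jig mm [83.5 -0.3] 0.0339 Fjig [-8.1 -0.4] 3.5
```

View pics/sz5.png

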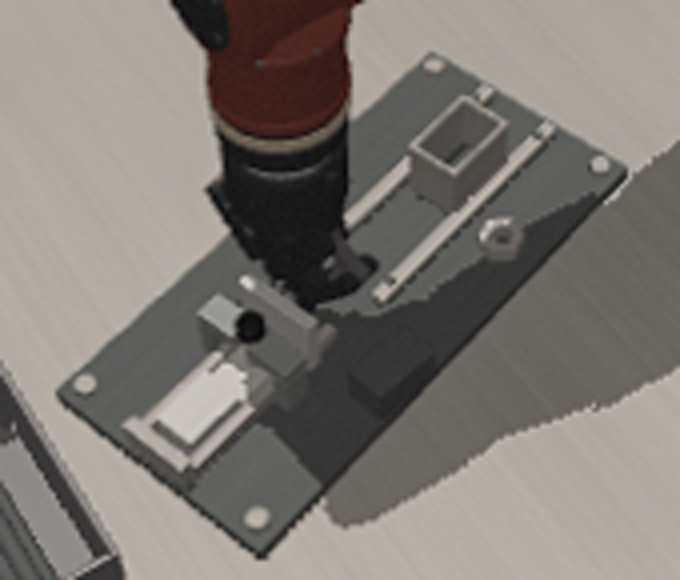

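The knob has dropped: (250,319) → (250,327). Now small steps to the solid stop.

Call:
carry_out:
  rows:
    - [[-0.002,0,0,0,0,0],[-0.002,0,0,0,0,0],[-0.001,0,0,0,0,0],[0,0,0,0,0,0]]

```text
time_s: 7.1
ee_pos: [0.6398, 0.1189, 0.0338]
orientation: [-0.146, 0.989, -0.0, -0.002]
contact_force: [-8.2, -2.5, 4.6]
width: -0.0
```

Call:
carry_out:
  rows:
    - [[-0.001,0,0,0,0,0],[0,0,0,0,0,0]]

```text
time_s: 7.3
ee_pos: [0.6406, 0.1192, 0.0338]
orientation: [-0.146, 0.989, -0.0, -0.002]
contact_force: [-8.2, -2.4, 4.9]
width: 0.0001
```

Call:
carry_out:
  rows:
    - [[-0.001,0,0,0,0,0],[0,0,0,0,0,0]]

```text
time_s: 7.5
ee_pos: [0.641, 0.1193, 0.0338]
orientation: [-0.146, 0.989, -0.0, -0.003]
contact_force: [-9.2, -4.8, 6.7]
width: -0.0004
```

Call:
carry_out:
  rows:
    - [[-0.001,0,0,0,0,0],[0,0,0,0,0,0]]

```text
time_s: 7.7
ee_pos: [0.641, 0.1193, 0.0338]
orientation: [-0.146, 0.989, -0.001, -0.003]
contact_force: [-14.7, -4.7, 11.5]
width: -0.0001
```

Call:
carry_out:
  rows:
    - [[-0.001,0,0,0,0,0],[0,0,0,0,0,0]]

```text
time_s: 7.9
ee_pos: [0.641, 0.1193, 0.0338]
orientation: [-0.146, 0.989, -0.001, -0.004]
contact_force: [-18.2, -6.4, 14.1]
width: -0.0001
```

The solid stop is reached: no more travel while the force rises to 19 N. I'll release quickly toward the clear gap and look.

Call:
carry_out:
  rows:
    - [[0.02,0,0,0,0,0],[0.025,0,0,0,0,0],[0.025,0,0,0,0,0],[0.01,0,0,0,0,0],[0,0,0,0,0,0],[0,0,-0.02,0,0,0],[0,0,-0.03,0,0,0],[0,0,-0.03,0,0,0],[0,0,-0.02,0,0,0],[0,0,0,0,0,0]]

```text
time_s: 8.9
ee_pos: [0.5725, 0.0978, 0.1376]
orientation: [-0.146, 0.989, -0.0, 0.003]
contact_force: [1.1, 0.4, -0.6]
width: 0.0001
```

```bash
python3 st.py 6
```

```text
8.9 jig mm [17.6 -1. ] 0.1376 Fjig [1.2 0.1] -0.6
```

View pics/sz6.png

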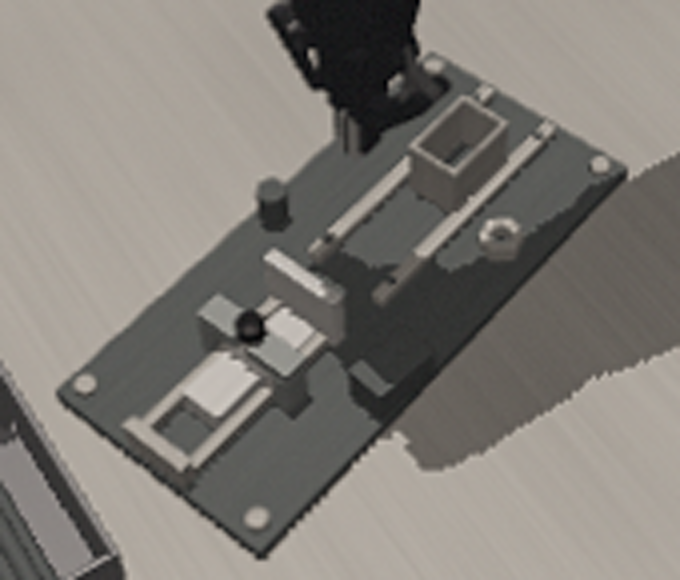

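The back stop is caught at mid: its top corner sits at (265,255), between the start (297,225) and the end (243,280), and the knob is still low. Next I'll go behind the tube.

Call:
carry_out:
  rows:
    - [[0.01,0.001,0,0,0,0],[0.02,0.001,0,0,0,0],[0.025,0,0,0,0,0],[0.025,0,0,0,0,0],[0.025,0,0,0,0,0],[0.025,0,0,0,0,0],[0.02,0,0,0,0,0],[0.012,0,0,0,0,0],[0.003,0,0,0,0,0],[0,0,0,0,0,0],[0,0,0,0,0,0]]

```text
time_s: 10.15
ee_pos: [0.4113, 0.0516, 0.1344]
orientation: [-0.146, 0.989, -0.0, 0.0]
contact_force: [-0.1, 0.3, -0.1]
width: 0.0001
```

```bash
python3 st.py 7
```

```text
10.15 jig mm [-150.1    1.3] 0.1344 Fjig [-0.   0.3] -0.1
```

View pics/sz7.png

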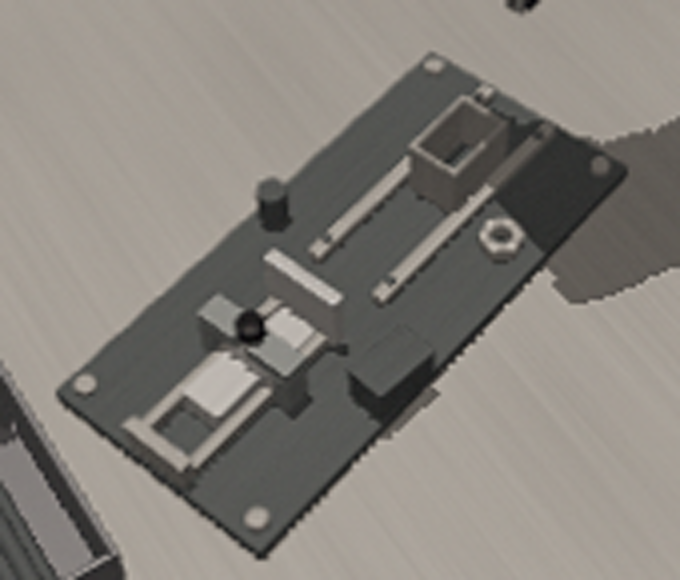

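The view is unobstructed: the slide is at mid and the bystanders are unmoved. I'll descend behind the tube.

Call:
carry_out:
  rows:
    - [[0,0,0.015,0,0,0],[0,0,0.025,0,0,0],[0,0,0.025,0,0,0],[0,0,0.025,0,0,0],[0,0,0.011,0,0,0],[0,0,0,0,0,0],[0,0,0,0,0,0]]

```text
time_s: 11.0
ee_pos: [0.4106, 0.0516, 0.0334]
orientation: [-0.146, 0.989, 0.0, -0.0]
contact_force: [0.4, -0.7, -0.7]
width: 0.0
```

Call:
carry_out:
  rows:
    - [[-0.005,0,0,0,0,0],[-0.005,0,0,0,0,0],[-0.005,0,0,0,0,0],[-0.004,0,0,0,0,0],[-0.004,0,0,0,0,0],[-0.005,0,0,0,0,0],[-0.005,0,0,0,0,0],[-0.005,0,0,0,0,0],[-0.004,0,0,0,0,0],[-0.002,0,0,0,0,0]]

```text
time_s: 12.0
ee_pos: [0.4529, 0.0644, 0.0333]
orientation: [-0.146, 0.989, 0.0, 0.0]
contact_force: [-1.1, -0.2, 1.8]
width: 0.0001
```

```bash
python3 st.py 8
```

```text
12.0 jig mm [-106.5    1.5] 0.0333 Fjig [-1.1  0.1] 1.8
```

View pics/sz8.png

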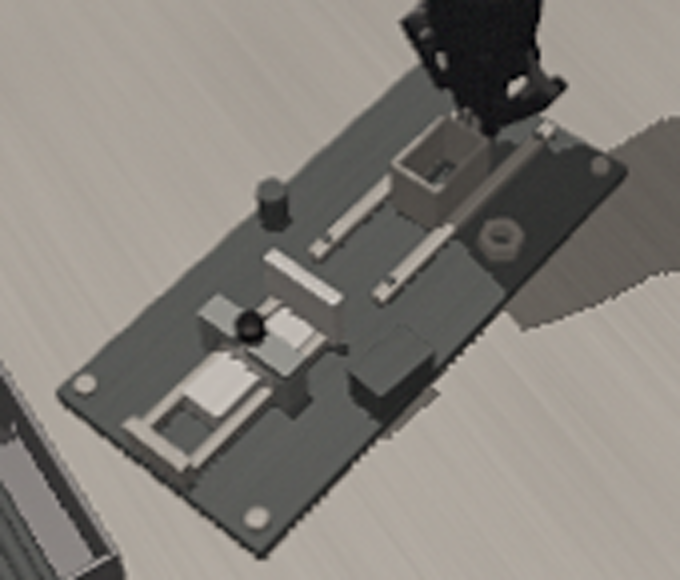

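The tube is sliding upright at about 1 N. I'll continue toward the stop.

Call:
carry_out:
  rows:
    - [[-0.003,0,0,0,0,0],[-0.005,0,0,0,0,0],[-0.005,0,0,0,0,0],[-0.005,0,0,0,0,0],[-0.005,0,0,0,0,0],[-0.005,0,0,0,0,0],[-0.005,0,0,0,0,0],[-0.005,0,0,0,0,0],[-0.005,0,0,0,0,0],[-0.005,0,0,0,0,0],[-0.005,0,0,0,0,0]]

```text
time_s: 13.25
ee_pos: [0.5036, 0.0798, 0.0333]
orientation: [-0.146, 0.989, 0.0, -0.0]
contact_force: [-1.7, -0.7, 1.2]
width: 0.0003
```

Call:
carry_out:
  rows:
    - [[-0.005,0,0,0,0,0],[-0.005,0,0,0,0,0],[-0.005,0,0,0,0,0],[-0.005,0,0,0,0,0],[-0.005,0,0,0,0,0],[-0.005,0,0,0,0,0],[-0.004,0,0,0,0,0],[-0.003,0,0,0,0,0],[-0.002,0,0,0,0,0],[-0.001,0,0,0,0,0],[0,0,0,0,0,0]]

```text
time_s: 14.35
ee_pos: [0.5417, 0.0913, 0.0333]
orientation: [-0.146, 0.989, 0.0, 0.0]
contact_force: [0.0, 0.6, -0.1]
width: -0.0001
```

```bash
python3 st.py 9
```

```text
14.35 jig mm [-13.8   1.6] 0.0333 Fjig [0.2 0.6] -0.1
```

View pics/sz9.png

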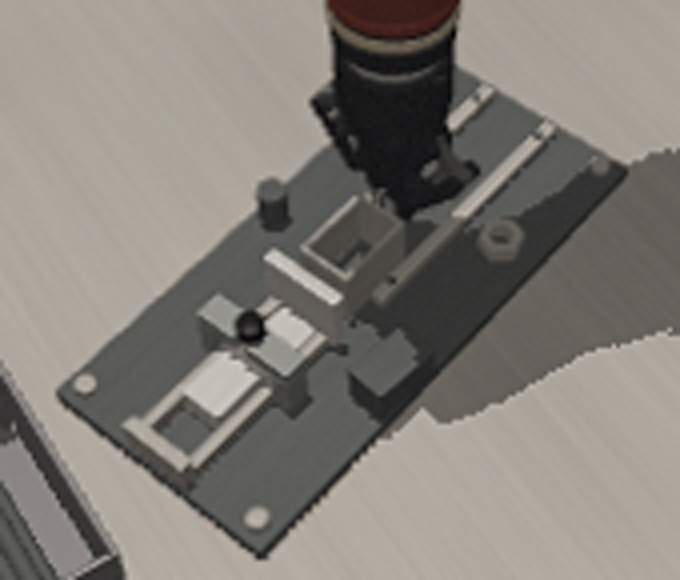

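About 13 mm to go, with a clear gap left in the picture. I'll slow down.

Call:
carry_out:
  rows:
    - [[-0.002,0,0,0,0,0],[-0.002,0,0,0,0,0],[-0.002,0,0,0,0,0],[-0.002,0,0,0,0,0],[-0.002,0,0,0,0,0],[0,0,0,0,0,0]]

```text
time_s: 15.1
ee_pos: [0.5515, 0.0942, 0.0333]
orientation: [-0.146, 0.989, 0.0, 0.0]
contact_force: [0.5, 0.9, -0.1]
width: 0.0004
```

Call:
carry_out:
  rows:
    - [[-0.001,0,0,0,0,0],[0,0,0,0,0,0]]

```text
time_s: 15.3
ee_pos: [0.5521, 0.0944, 0.0333]
orientation: [-0.146, 0.989, 0.0, 0.0]
contact_force: [-0.8, -0.6, 1.1]
width: 0.0
```

Call:
carry_out:
  rows:
    - [[-0.001,0,0,0,0,0],[0,0,0,0,0,0]]

```text
time_s: 15.5
ee_pos: [0.553, 0.0947, 0.0333]
orientation: [-0.146, 0.989, 0.0, 0.0]
contact_force: [-0.6, 1.0, -0.2]
width: -0.0001
```

Call:
carry_out:
  rows:
    - [[-0.001,0,0,0,0,0],[0,0,0,0,0,0]]

```text
time_s: 15.7
ee_pos: [0.5541, 0.095, 0.0333]
orientation: [-0.146, 0.989, 0.0, 0.0]
contact_force: [-0.1, 0.1, -0.0]
width: 0.0
```

Call:
carry_out:
  rows:
    - [[-0.0005,0,0,0,0,0],[0,0,0,0,0,0]]

```text
time_s: 15.9
ee_pos: [0.5542, 0.0951, 0.0333]
orientation: [-0.146, 0.989, -0.0, -0.0]
contact_force: [-1.7, -1.8, 2.5]
width: 0.0001
```

Call:
carry_out:
  rows:
    - [[-0.0005,0,0,0,0,0],[0,0,0,0,0,0]]

```text
time_s: 16.1
ee_pos: [0.5543, 0.0951, 0.0332]
orientation: [-0.146, 0.989, -0.0, -0.001]
contact_force: [-4.7, -1.5, 4.3]
width: 0.0001
```

Call:
carry_out:
  rows:
    - [[-0.0005,0,0,0,0,0],[0,0,0,0,0,0]]

```text
time_s: 16.3
ee_pos: [0.5542, 0.0951, 0.0332]
orientation: [-0.146, 0.989, -0.0, -0.001]
contact_force: [-6.2, -2.4, 5.2]
width: 0.0001
```

Firm contact: the TCP has stopped and the force has risen to 6.6 N, at the expected position. I'll back off gently, rise and check.

Call:
carry_out:
  rows:
    - [[0.0005,0,0,0,0,0],[0.001,0,0,0,0,0],[0.002,0,0,0,0,0],[0.005,0,0,0,0,0],[0.01,0,0,0,0,0],[0.015,0,0,0,0,0],[0.015,0,0,0,0,0],[0.015,0,-0.01,0,0,0],[0.015,0,-0.03,0,0,0],[0.015,0,-0.04,0,0,0],[0.01,0,-0.04,0,0,0],[0,0,0,0,0,0]]

```text
time_s: 17.5
ee_pos: [0.4574, 0.0651, 0.1577]
orientation: [-0.146, 0.989, -0.001, 0.003]
contact_force: [-0.2, 0.2, 0.6]
width: 0.0
```

Call:
carry_out:
  rows:
    - [[0.015,0,-0.04,0,0,0],[0.015,0,-0.02,0,0,0],[0.015,0,0,0,0,0],[0.01,0,0,0,0,0],[0,0,0,0,0,0],[0,0,0,0,0,0]]

```text
time_s: 18.1
ee_pos: [0.4036, 0.0495, 0.2128]
orientation: [-0.146, 0.989, 0.0, -0.0]
contact_force: [0.1, -0.5, 0.4]
width: 0.0002
```

```bash
python3 st.py 10; python3 - <<'E'
import cv2
a=cv2.imread("pics/top10.png")[100:245,205:320]
cv2.imwrite("pics/topz10.png",cv2.resize(a,None,fx=4.1,fy=4.1,interpolation=cv2.INTER_CUBIC))
E
```

```text
18.1 jig mm [-158.     1.5] 0.2128 Fjig [-0.  -0.5] 0.4
```

View pics/sz10.png

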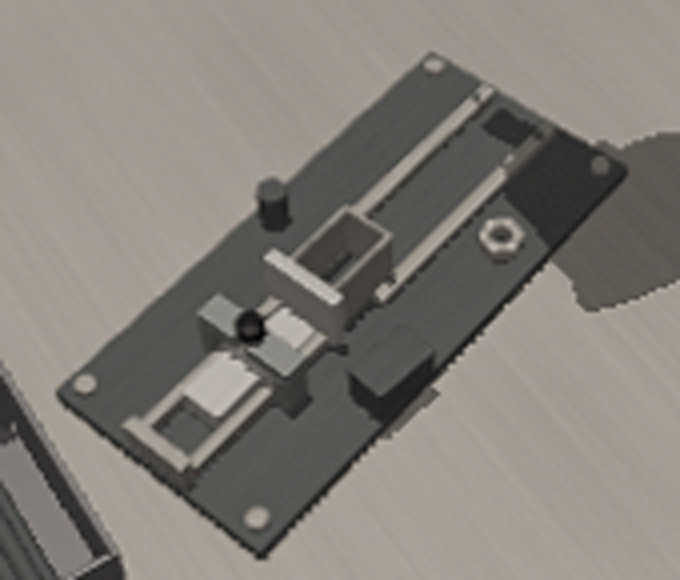

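View pics/topz10.png

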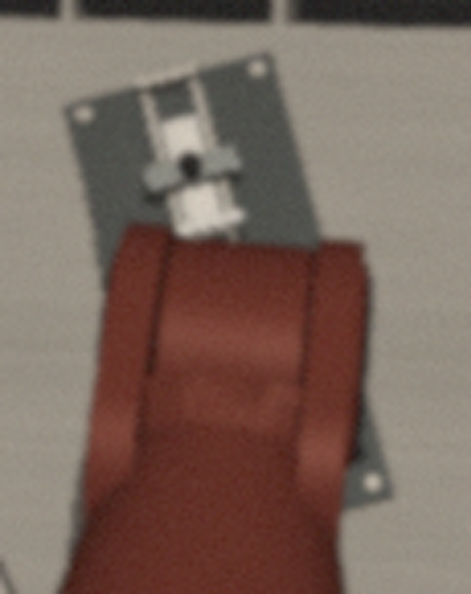

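View pics/wrist10.png

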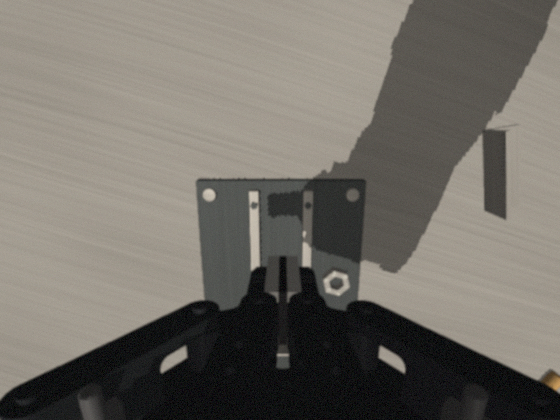

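The scene view shows the tube tight against the caught stop. I'll take a better view of the joint with the wrist camera, from above.

Call:
carry_out:
  rows:
    - [[-0.01,0,-0.02,0,0,0],[-0.02,0,-0.01,0,0,0],[-0.025,0,0,0,0,0],[-0.025,0,0,0,0,0],[-0.025,0,0,0,0,0],[-0.025,0,0,0,0,0],[-0.025,0,0,0,0,0],[-0.025,0,0,0,0,0],[-0.025,0,0,0,0,0],[-0.025,0,0,0,0,0],[-0.015,0,0,0,0,0],[0,0,0,0,0,0]]

```text
time_s: 19.45
ee_pos: [0.6396, 0.121, 0.2417]
orientation: [-0.147, 0.989, 0.0, -0.0]
contact_force: [-0.2, 0.4, -1.1]
width: -0.0002
```

```bash
python3 st.py 11; python3 - <<'E'
import cv2
a=cv2.imread("pics/wrist11.png")[60:290,180:390]
cv2.imwrite("pics/wz11.png",cv2.resize(a,None,fx=2.6,fy=2.6,interpolation=cv2.INTER_CUBIC))
E
```

```text
19.45 jig mm [88.5  1.8] 0.2417 Fjig [-0.   0.4] -1.1
```

View pics/wz11.png

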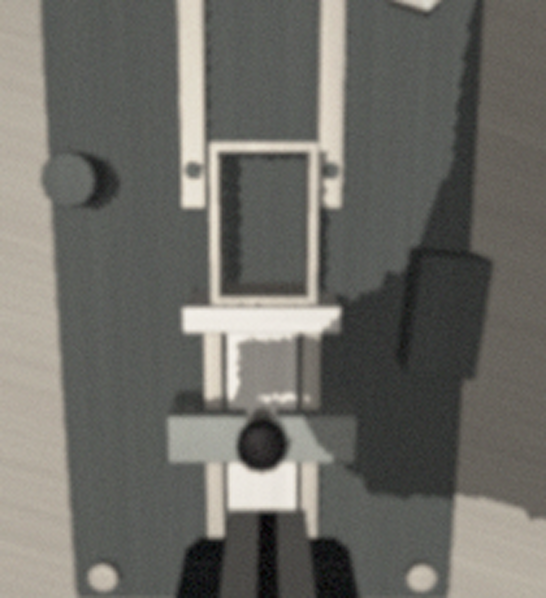

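```bash
python3 - <<'E'
from h import *
from workcell import camera,sensors
C=camera("wrist")
o=np.array([0.55532513,0.09374243]);th=np.radians(16.8025);c,t=np.cos(th),np.sin(th); M=np.array([[c,t],[-t,c]])
f=lambda px:(np.array(px,float)+.5)/2.6-.5+np.array((180,60))
J=lambda px,z:((plane(C,f(px),z)[:,:2]-o)@M.T*1e3).round(1).tolist()
print("tube",J([(209,142),(323,142),(318,303),(211,303)],.057))
print("stop",J([(183,307),(341,307),(341,332),(183,332)],.062))
print("bar ends",J([(193,208),(332,208)],.022))
E
```

```text
tube [[8.9, -20.1], [8.9, 21.6], [68.1, 20.6], [68.2, -20.2]]
stop [[68.9, -30.5], [68.9, 29.0], [78.4, 29.2], [78.5, -30.7]]
bar ends [[34.2, -29.4], [34.1, 27.8]]
```

```bash
python3 -c "
from workcell import ctrl
print(ctrl.close_job())"
```

```text
the job is handed in; nothing more can be done
None
```

The jig is set up and the job is handed in: the back stop is caught at mid position and the tube stands flush against it.

**Back stop:** With shut fingers I pushed it alone to its solid stop, where the force rose to 19 N with no further travel. I then let it go quickly. It sprang back and was caught at mid, and the pin's knob stayed dropped in the pictures.

**Tube:** I then pushed it up the channel until it met the caught stop. The force rose to about 6.6 N with no more travel. I backed off gently and raised the arm clear.

**Last checks, from the wrist camera:**
- **Back stop:** its face measured at jig x = 68.9 mm; exact mid position would be 70 mm. The guide bar ends in the same view also read 0.8 mm low, so about 0.3 mm is left, within what I can measure.
- **Tube:** its rear edge read 8.9 mm, so with its 60 mm length the front lies at 68.9 mm, the same as the stop. Its front edge read directly gave 68.2 mm. The 0.7 mm disagreement is about one pixel; the tube looks square to the stop.
- **Bystanders:** the nut, round stub and steel block look unmoved in the scene pictures, and the arm never went near the others. I did not measure any of them again.
- **Limits:** the clock read about 19.5 s of the 50 s allowed, and the highest wrist force reported was about 24 N, in total, at the solid stop.

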